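# Set out the string of blues in the jar stand

## Task

Lay out the blues for today's painting: the white jar and the near-black navy jar already stand in the two end wells of the wooden jar stand, so put the four mixed blue jars upright in the four empty wells between them, running step by step from the lightest next to the white to the darkest next to the navy. Leave the white and the navy jar in their wells, and do not knock any of these six jars over.

Things in the scene. Friction and masses are not known exactly. Their poses are not given: they have to be found in the camera images.
- tint_1: The lightest of the four mixed blues, very pale blue: closed paint jar, an upright cylinder 62 mm tall: body 43 mm across in the paint's colour, grey screw cap 46 mm across over the top 16 mm, with a 37 mm round dab of the paint on the cap; about 0.11 kg; origin at the centre of its underside, z up. Loose on the table before the stand.
- tint_2: The second lightest of the four mixed blues, sky blue: closed paint jar, an upright cylinder 62 mm tall: body 43 mm across in the paint's colour, grey screw cap 46 mm across over the top 16 mm, with a 37 mm round dab of the paint on the cap; about 0.11 kg; origin at the centre of its underside, z up. Loose on the table before the stand.
- tint_3: The second darkest of the four mixed blues, mid blue: closed paint jar, an upright cylinder 62 mm tall: body 43 mm across in the paint's colour, grey screw cap 46 mm across over the top 16 mm, with a 37 mm round dab of the paint on the cap; about 0.11 kg; origin at the centre of its underside, z up. Loose on the table before the stand.
- tint_4: The darkest of the four mixed blues, deep blue, bluer and lighter than the navy: closed paint jar, an upright cylinder 62 mm tall: body 43 mm across in the paint's colour, grey screw cap 46 mm across over the top 16 mm, with a 37 mm round dab of the paint on the cap; about 0.11 kg; origin at the centre of its underside, z up. Loose on the table before the stand.
- jar_white: The white: closed paint jar, an upright cylinder 62 mm tall: body 43 mm across in the paint's colour, grey screw cap 46 mm across over the top 16 mm, with a 37 mm round dab of the paint on the cap; about 0.11 kg; origin at the centre of its underside, z up. Stands loose in the well at one end of the row (either end).
- jar_dark: The navy, close to black: closed paint jar, an upright cylinder 62 mm tall: body 43 mm across in the paint's colour, grey screw cap 46 mm across over the top 16 mm, with a 37 mm round dab of the paint on the cap; about 0.11 kg; origin at the centre of its underside, z up. Stands loose in the well at the other end of the row.
- well_a: Brown cork disc, 60 mm across, lining a middle well of the jar stand (letters a to d in no fixed order). Origin at the centre of its upper face, 13 mm above the table, on which a jar stands; z up. The stand is a pale wooden board fixed to the table, 92 mm deep, 0.5 m long, 20 mm high, lying roughly across the robot's view (yaw within 0.2 rad). The white and navy jars are in its end wells.
- well_b: Brown cork disc, 60 mm across, lining a middle well of the jar stand (letters a to d in no fixed order). Origin at the centre of its upper face, 13 mm above the table, on which a jar stands; z up. The stand's six wells are in one straight row, 78 mm from centre to centre; these four are the middle ones. Each is 64 mm across, its rim 7 mm above the cork: about 10 mm of play round a jar.
- well_c: Brown cork disc, 60 mm across, lining a middle well of the jar stand (letters a to d in no fixed order). Origin at the centre of its upper face, 13 mm above the table, on which a jar stands; z up. The stand's two ends have wooden cheeks 46 mm high beyond the end wells. Jars of other colours (ochre, crimson) standing about the table are no part of the job.
- well_d: Brown cork disc, 60 mm across, lining a middle well of the jar stand (letters a to d in no fixed order). Origin at the centre of its upper face, 13 mm above the table, on which a jar stands; z up. Other things on the table near the blue jars (paint tube, palette knife, tape roll, sanding block) are no part of the job and under 26 mm high.
Mind the look-alikes: they are no part of the job. Leave any green look-alike of the tint_4 alone.

How it is judged:
By the outcome, as a careful person would: the job done as asked, in the order asked, and still so for the second after the job is handed in, with the robot touching nothing.
It also fails if it takes over 101 s, if anything falls off the work surface, if the arm or the gripper's body presses on something with over 40 N, if the wrist force passes 120 N, or if a joint passes its speed limit or range.

## Robot

A 6-joint arm with a two-finger parallel gripper is mounted at the origin on the work surface. World frame = base frame: x ahead of the robot, y to its left, z up, the work surface at z = 0. Lengths are in m, angles in degrees, forces in N, time in s.
With the tool pointing down it reaches from about 0.4 to 0.825 m from the base axis. Payload 7 kg.
Tool frame: the origin (TCP) lies at the very end of the fingers, on their centre line; the grasp point (between the pads) lies 19 mm behind it (r.hold_point_z is the distance from the TCP to the grasp point, in m); z points along the fingers, y is the line along which they close (so a half turn about z gives the same grasp; the last joint's range is limited). The gripper opens to 88 mm and grips with 3 to 60 N. Pads are 19 mm wide; open, the fingers measure 130 mm over their backs; the gripper's body (78 mm by 193 mm) begins 47 mm behind the grasp point.
Start: joints at [-51.159, 20.546, 0.682, 0, -70.136, -16.507], TCP at [0.256, -0.624, 0.227] pointing down, gripper open.
Joint ranges: [-176.03, 176.03], [-82.01, 121.73], [-58.28, 71.71], [-173.87, 95.51], [-174.79, -0.11], [-173.66, 173.66]. Speed limits (degrees/s): [136.94, 136.94, 172.46, 180, 180, 180].

## Interface

Orientations are given as [roll, pitch, yaw] about the fixed x, y, z axes, in that order (R = Rz(yaw) Ry(pitch) Rx(roll)).
In Python, from plant import telemetry, vision, workorder, r gives the robot as it stands.
- The arm moves only by the tool move_arm, never from a script. Its argument "plan" is a list of rows, each a list of 7 numbers: the opening, from -1 (shut) to 1 (fully open), so that 0 is half open, then the shift along the world's x, y, z in m, then the turn, a rotation vector about the world's x, y, z in degrees. In form: [[fingers, dx, dy, dz, ax, ay, az], ...]. A call has 1 to 20 rows; each row shifts and turns the commanded pose from where the row before left it; what a row does not reach is not made up. A row lasts 1/8 s, in which the tool goes at most 62.5 mm and 10.7 degrees, less where a joint would pass 70% of its speed; a pose out of reach is approached as far as the arm can. A call is refused whole if a number of a shift passes 0.0625 or a number of a turn 10.7, either way. A call with a gripper value outside its range is refused whole. The fingers move at their own pace and stop on an object; "force" is the grip in N (left out, the last holds). Time passes only in rows, so rows that do not move let the fingers close. It gives the time, the measured TCP pose, the force, the opening and the grip force at its end, in the units of the state.
- telemetry.get_state(): the state, without advancing time (a new reading comes with each control period).
- vision.capture(name): name is "scene" or "top"; returns a dict with "img" (480x640x3 uint8, red, green, blue), "depth" (480x640 float32, m along the optical axis (not along the pixel's ray), 0 where there is no reading), "intrinsics" (3x3 intrinsics, pixels), "R" (3x3) and "t" (3): a world point X has camera coordinates R X + t. Camera axes: x right, y down, z forward; pixel columns grow to the right and rows downward; lengths in m; the calibration is good to about 2 mm. A picture is of the moment at which its call begins.
- workorder.close_job(): hands the job in; it is judged then, once.
The state is a dict: "time_s": time; "joints": joint angles; "qd": joint speeds; "joint_torque": joint torques, N m; "tcp_pos": TCP position; "eef_rot": TCP orientation; "contact_force": force on the tool from outside, world axes, zero at the start; "moment": the same for the moment, N m; "gripper_width": finger opening in m; "gripper_force": force on a finger pad.
Only numpy, scipy, OpenCV 4.12 (cv2) and the standard library are available. Lean on these libraries where they do the work, as an engineer would, in place of code of your own. Each camera call takes 0.05 s, during which the arm holds its last target. There are 200 camera calls.

## Working session

There is one attempt and no reset: what is moved stays moved. The work goes in short steps, Python scripts to look and compute and a tool call to move; the robot and the scene stay as the last step left them, time stands still between calls to the robot, and variables do not carry over. Pictures are saved under pics/ and viewed, at most 14 in all, crops included, and the job is handed in when it is done.

Besides the shell and the picture viewer there is one more tool, called after "Request:" as name([rows], argument=value, ...), one row to a line, values as JSON. move_arm: Moves the arm, as the interface text tells. Its arguments: {"type":"object","properties":{"plan":{"type":"array"},"force":{"type":"number"}},"required":["plan"]}

```bash
mkdir -p pics; python3 - <<'E'
from plant import telemetry, vision, r
import cv2,numpy as np
for n in("scene","top"):
    c=vision.capture(n); cv2.imwrite(f"pics/{n}1.png",c["img"][:,:,::-1]); np.savez(f"{n}1.npz",**c)
    print(n,c["intrinsics"].tolist(),(-c["R"].T@c["t"]).round(3),c["R"].round(2).tolist())
print(telemetry.get_state())
E
```

```text
scene [[552.2582816194098, 0.0, 317.09130920933654], [0.0, 552.2582816194098, 232.69139377913055], [0.0, 0.0, 1.0]] [0.896 0.453 0.9  ] [[-0.78, 0.62, -0.01], [0.53, 0.65, -0.54], [-0.33, -0.43, -0.84]]
top [[464.9737971936644, 0.0, 320.70825439774234], [0.0, 464.9737971936644, 248.5753039199481], [0.0, 0.0, 1.0]] [0.412 0.002 1.089] [[0.02, -1.0, -0.03], [-0.99, -0.02, -0.12], [0.12, 0.03, -0.99]]
{'time_s': 0.1, 'joints': array([-5.11595180e+01,  2.05882225e+01,  6.37641650e-01, -1.97699399e-02,
       -7.01358957e+01, -1.65077902e+01]), 'qd': array([-0.03484087, -0.03292703,  0.08126327, -0.02409713,  0.0617436 ,
        0.00176506]), 'joint_torque': array([-1.55629525e-03, -5.84161663e+01,  2.93749702e+01,  7.01544374e+00,
        1.01259223e-02, -6.89319177e-05]), 'tcp_pos': array([ 0.25630746, -0.62395159,  0.22568943]), 'eef_rot': array([ 1.79911806e+02, -6.75474955e-03, -1.57674035e+02]), 'contact_force': array([ 0.57988258,  0.40461803, -0.8977936 ]), 'moment': array([ 0.0105077 , -0.03698631, -0.00518358]), 'gripper_force': 0.0, 'gripper_width': 0.08778636655345085}
```

View pics/top1.png

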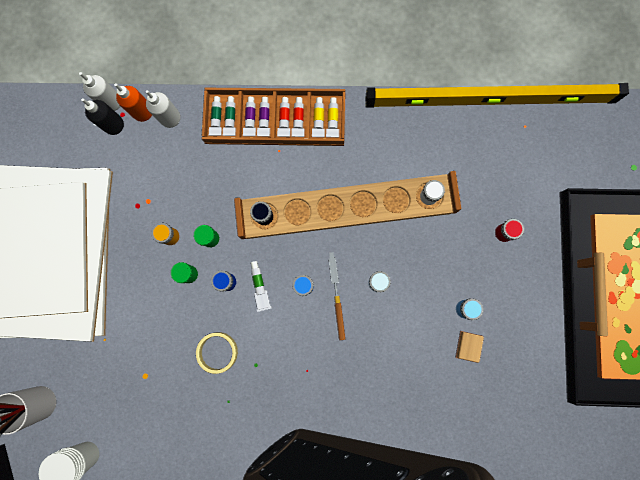

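View pics/scene1.png

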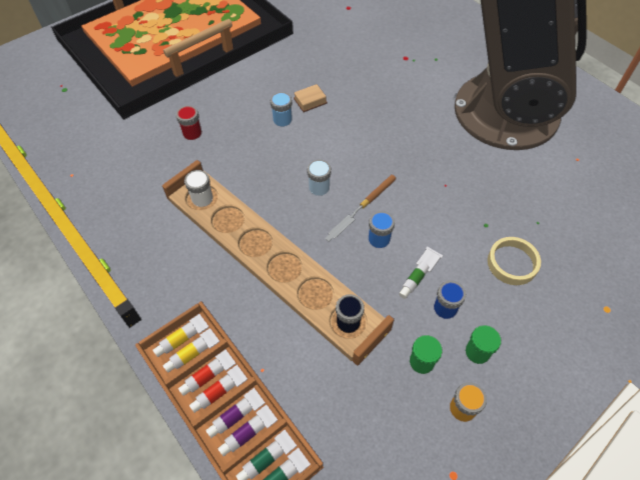

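The top view shows, by dab pixel:
- **Blue jars:** pale blue (379,282), sky (472,309), mid blue (303,285), deep blue (224,281).
- **Stand:** white at (433,190), navy at (262,212), empty wells near (397,199), (363,204), (330,208) and (298,212).
- **Not part of the job:** green look-alikes (206,236) and (184,272), ochre (164,233), crimson (512,229).

The deep-blue jar at (224,281) fits tint_4, because it is blue and capped while the look-alikes are green.

```bash
cat > h.py <<'E'
import numpy as np,cv2
def ray(c,u,v,z):
    R,t,K=c["R"],c["t"],c["intrinsics"]; C=-R.T@t
    d=R.T@np.linalg.inv(K)@np.array([u,v,1.]); return C+d*(z-C[2])/d[2]
def proj(c,X):
    p=c["intrinsics"]@(c["R"]@np.array(X)+c["t"]); return p[:2]/p[2]
def dab(c,u,v,z=.062,tol=45):
    # dab centre: connected region of similar colour around the seed, limited to the cap size
    img=c["img"].astype(int); s=np.median(img[int(v)-2:int(v)+3,int(u)-2:int(u)+3].reshape(-1,3),axis=0)
    m=(abs(img-s).max(2)<tol).astype(np.uint8)
    yy,xx=np.mgrid[:480,:640]; m[(xx-u)**2+(yy-v)**2>13**2]=0
    n,l,st,ce=cv2.connectedComponentsWithStats(m); k=l[int(v),int(u)]
    return ce[k],st[k,4],s,ray(c,*ce[k],z)
E
python3 - <<'E'
from h import *
c=dict(np.load("top1.npz")); s=dict(np.load("scene1.npz"))
T={"t1":((379,282),(319,171)),"t2":((472,309),(281,102)),"t3":((303,285),(381,224)),"t4":((224,281),(451,294)),"white":((433,190),(197,181)),"navy":((262,212),(349,309)),
 "g1":((206,236),(427,348)),"g2":((184,272),(485,340))}
for k,(a,b) in T.items():
    z=.075 if k in("white","navy") else .062
    A,B=dab(c,*a,z,25),dab(s,*b,z,25)
    print(k,A[0].round(1),A[1],A[2],A[3].round(4),"| scene",B[0].round(1),B[1],B[3].round(4), "depth z", [round(float(np.median(X["depth"][int(p[1])-2:int(p[1])+3,int(p[0])-2:int(p[0])+3])),3) for X,p in((c,a),(s,b))])
hsv=cv2.cvtColor(c["img"],cv2.COLOR_RGB2HSV)
W=[ray(c,u,v,.013).round(4) for u,v in((397,199),(363,204),(330,208),(298,212))]; print(W)
crop=cv2.resize(c["img"][165:330,140:500],None,fx=2.2,fy=2.2,interpolation=cv2.INTER_CUBIC)
cv2.imwrite("pics/crop1.png",crop[:,:,::-1])
# cork mask contours in top
m=cv2.inRange(hsv,(8,70,60),(22,200,190)); 
for u,v in((397,199),(363,204),(330,208),(298,212)):print(hsv[v,u],hsv[v+17,u])
E
```

```text
t1 [379.7 281.2] 223 [215. 242. 247.] [ 0.4646 -0.0961  0.062 ] | scene [318.6 167.7] 207 [ 0.4649 -0.0949  0.062 ] depth z [1.023, 1.076]
t2 [472.4 309. ] 229 [142. 225. 247.] [ 0.409  -0.2974  0.062 ] | scene [280.6  98.7] 153 [ 0.4092 -0.2961  0.062 ] depth z [1.01, 1.181]
t3 [302.3 284.8] 203 [ 41. 139. 236.] [0.4527 0.074  0.062 ] | scene [381.7 220.7] 235 [0.4531 0.0759 0.062 ] depth z [1.027, 1.008]
t4 [220.8 280.4] 192 [  9.  66. 183.] [0.4579 0.2556 0.062 ] | scene [451.8 292.3] 289 [0.4591 0.2585 0.062 ] depth z [1.033, 0.93]
white [434.2 189.4] 216 [243. 245. 246.] [ 0.6699 -0.2132  0.075 ] | scene [196.1 178.7] 225 [ 0.6705 -0.2118  0.075 ] depth z [1.03, 1.049]
navy [260. 211.] 187 [ 8. 11. 31.] [0.6139 0.1725 0.075 ] | scene [349.5 306.3] 300 [0.6151 0.1747 0.075 ] depth z [1.037, 0.901]
g1 [203.4 234.5] 284 [  4. 166.  52.] [0.5602 0.3004 0.062 ] | scene [426.9 348.2] 521 [0.5619 0.3031 0.062 ] depth z [1.046, 0.878]
g2 [180.7 272. ] 293 [  1. 164.  51.] [0.4745 0.3468 0.062 ] | scene [485.6 339. ] 476 [0.4776 0.3509 0.062 ] depth z [1.04, 0.885]
[array([ 0.661 , -0.1395,  0.013 ]), array([ 0.6475, -0.0599,  0.013 ]), array([0.6365, 0.0175, 0.013 ]), array([0.6255, 0.0927, 0.013 ])]
[ 16 154 189] [ 18 127 213]
[ 15 154 151] [ 18 127 206]
[ 15 156 154] [ 17 126 210]
[ 16 152 169] [ 17 127 211]
```

View pics/crop1.png

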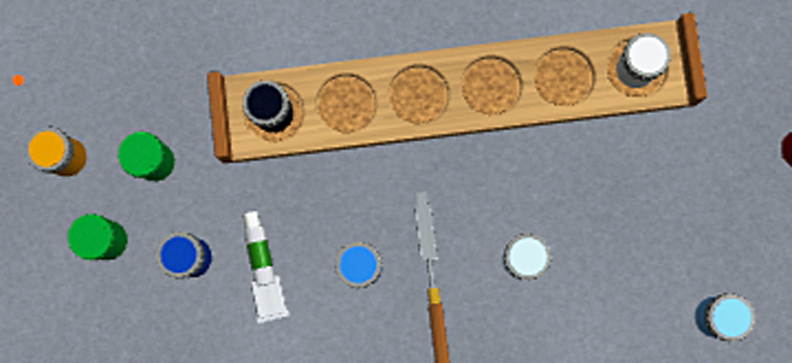

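The crop confirms the identities: four capped blue jars, and capless green look-alikes left of tint_4. Next I refine the wells from their cork contours.

```bash
python3 - <<'E'
from h import *
P={}
for n,seeds in(("top",((397,199),(363,204),(330,208),(298,212))),("scene",((228,218),(255,241),(284,266),(315,292)))):
    c=dict(np.load(n+"1.npz")); hsv=cv2.cvtColor(c["img"],cv2.COLOR_RGB2HSV)
    m=cv2.inRange(hsv,(10,140,60),(20,255,230)); m=cv2.morphologyEx(m,cv2.MORPH_CLOSE,np.ones((5,5))); m=cv2.morphologyEx(m,cv2.MORPH_OPEN,np.ones((5,5)))
    cs,_=cv2.findContours(m,cv2.RETR_EXTERNAL,cv2.CHAIN_APPROX_NONE)
    P[n]=[]
    for s in seeds:
        k=[q for q in cs if cv2.pointPolygonTest(q,s,False)>0]
        if not k: print(n,s,"none"); continue
        (u,v),ax,an=cv2.fitEllipse(k[0]); X=ray(c,u,v,.013); P[n].append(X); print(n,round(u,1),round(v,1),np.round(ax,1),X.round(4))
a=[np.array(P[n]) for n in P]
if all(len(x)==4 for x in a):
    w=(a[0]+a[1])/2; i=np.arange(4)-1.5; d=(i@(w-w.mean(0)))/(i@i); print("pitch",np.linalg.norm(d),"dir deg",np.degrees(np.arctan2(-d[0],d[1]))); d*=.078/np.linalg.norm(d); print((w.mean(0)+i[:,None]*d).round(4))
c=dict(np.load("top1.npz"));
hsv=cv2.cvtColor(c["img"],cv2.COLOR_RGB2HSV)[325:368,452:490]; m=cv2.inRange(hsv,(8,80,80),(25,255,255)); y,x=np.nonzero(m)
for u,v in((x.min(),y.min()),(x.max(),y.max())): print("block",ray(c,u+452,v+325,.025).round(3))
E
```

```text
top 395.9 199.4 [25.8 26.2] [ 0.6601 -0.137   0.013 ]
top 363.0 203.5 [25.3 26.6] [ 0.6488 -0.06    0.013 ]
top 329.8 207.6 [24.3 25.7] [0.6375 0.0179 0.013 ]
top 297.0 211.7 [24.6 25.5] [0.6262 0.0951 0.013 ]
scene (228, 218) none
scene (255, 241) none
scene (284, 266) none
scene (315, 292) none
block [ 0.359 -0.271  0.025]
block [ 0.293 -0.33   0.025]
```

Request:
move_arm([
  [1,0.019,0.041,-0.0157,0,0,0],
  [1,0.019,0.041,-0.0157,0,0,0],
  [1,0.019,0.041,-0.0157,0,0,0],
  [1,0.019,0.041,-0.0157,0,0,0],
  [1,0.019,0.041,-0.0157,0,0,0],
  [1,0.019,0.041,-0.0157,0,0,0],
  [1,0.019,0.041,-0.0157,0,0,0],
  [1,0.019,0.041,-0.0157,0,0,0],
  [1,0,0,0,0,0,0],
  [1,0,0,0,0,0,0],
], force=15)

```text
time_s: 1.35
tcp_pos: [0.4086, -0.2963, 0.101]
eef_rot: [180.0, -0.0, -157.6]
contact_force: [-0.2, 0.4, -0.8]
gripper_width: 0.0879
gripper_force: 0.0
```

Request:
move_arm([
  [1,0,-0.0005,-0.029,0,0,0],
  [1,0,0,-0.029,0,0,0],
  [1,0,0,-0.029,0,0,0],
  [1,0,0,0,0,0,0],
  [-1,0,0,0,0,0,0],
  [-1,0,0,0,0,0,0],
  [-1,0,0,0,0,0,0],
  [-1,0,0,0,0,0,0],
  [-1,0,0,0,0,0,0],
  [-1,0,0,0,0,0,0],
], force=15)

```text
time_s: 2.6
tcp_pos: [0.4086, -0.2968, 0.0142]
eef_rot: [-180.0, 0.0, -157.7]
contact_force: [-0.9, 1.1, 3.9]
gripper_width: 0.0453
gripper_force: 15.0
```

Request:
move_arm([
  [-1,0,0,0.015,0,0,0],
  [-1,0,0,0.03,0,0,0],
  [-1,0,0,0.03,0,0,0],
  [-1,0,0,0.02,0,0,0],
  [-1,0.024,0.0238,0,0,0,7.6],
  [-1,0.024,0.0238,0,0,0,7.6],
  [-1,0.024,0.0238,0,0,0,7.6],
  [-1,0.024,0.0238,0,0,0,7.6],
  [-1,0.024,0.0238,0,0,0,7.6],
  [-1,0.024,0.0238,0,0,0,7.6],
  [-1,0.024,0.0238,0,0,0,7.6],
  [-1,0.024,0.0238,0,0,0,7.6],
  [-1,0.024,0.0238,0,0,0,7.6],
  [-1,0.024,0.0238,0,0,0,7.6],
  [-1,0,0,0,0,0,0],
  [-1,0,0,0,0,0,0],
])

```text
time_s: 4.6
tcp_pos: [0.6479, -0.0589, 0.1091]
eef_rot: [180.0, 0.0, -81.7]
contact_force: [-0.4, -0.6, -1.4]
gripper_width: 0.0456
gripper_force: 15.0
```

```bash
python3 - <<'E'
from plant import vision
import cv2,numpy as np
o=[]
for n,(y,x) in (("scene",(60,120)),("top",(120,240))):
    c=vision.capture(n); o.append(cv2.resize(c["img"][y:y+260,x:x+300],(390,338)))
cv2.imwrite("pics/held2.png",np.hstack(o)[:,:,::-1])
E
```

```text
(no output)
```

View pics/held2.png

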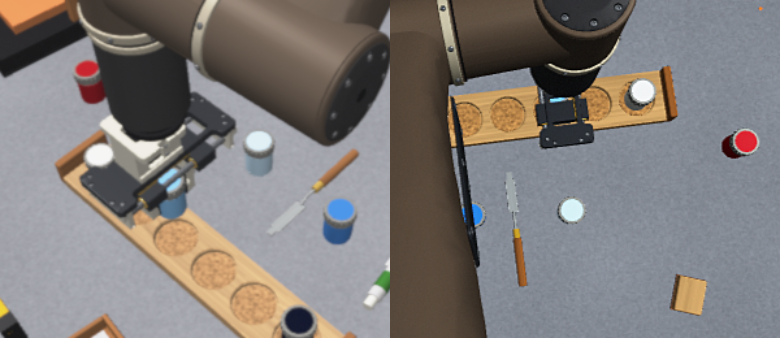

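Request:
move_arm([
  [-1,0.001,0,-0.03,0,0,0],
  [-1,0,0,-0.03,0,0,0],
  [-1,0,0,-0.013,0,0,0],
  [-1,0,0,-0.005,0,0,0],
  [-1,0,0,-0.0025,0,0,0],
  [-1,0,0,0,0,0,0],
])

```text
time_s: 5.45
tcp_pos: [0.65, -0.0589, 0.0293]
eef_rot: [-179.9, -0.0, -81.7]
contact_force: [0.2, -0.9, -0.6]
gripper_width: 0.0453
gripper_force: 15.0
```

Not quite touching yet. I lower 1.5 mm more, release and rise.

Request:
move_arm([
  [-1,0,0,-0.0015,0,0,0],
  [-1,0,0,0,0,0,0],
  [0.2,0,0,0,0,0,0],
  [0.6,0,0,0,0,0,0],
  [0.6,0,0,0,0,0,0],
  [0.6,0,0,0,0,0,0],
  [0.6,0,0,0,0,0,0],
  [0.6,0,0,0.02,0,0,0],
  [0.6,0,0,0.03,0,0,0],
  [0.6,0,0,0.03,0,0,0],
  [0.6,0,0,0,0,0,0],
])

```text
time_s: 6.82
tcp_pos: [0.6512, -0.0587, 0.1099]
eef_rot: [-179.7, -0.0, -81.6]
contact_force: [0.4, -0.2, -0.0]
gripper_width: 0.07
gripper_force: 0.0
```

Request:
move_arm([
  [1,-0.037,-0.0074,0,0,0,0],
  [1,-0.037,-0.0074,0,0,0,0],
  [1,-0.037,-0.0074,0,0,0,0],
  [1,-0.037,-0.0074,0,0,0,0],
  [1,-0.037,-0.0074,0,0,0,0],
  [1,0,0,0,0,0,0],
  [1,0,0,0,0,0,0],
])

```text
time_s: 7.7
tcp_pos: [0.465, -0.0958, 0.107]
eef_rot: [-180.0, -0.0, -81.7]
contact_force: [0.2, 0.7, -0.4]
gripper_width: 0.0876
gripper_force: 0.0
```

```bash
python3 - <<'E'
from plant import vision
from h import *
c=vision.capture("scene")
cv2.imwrite("pics/s3.png",c["img"][:,:,::-1])
print("expect dab", proj(c,[.649,-.059,.075]), "W2 cork",proj(c,[.649,-.059,.013]))
E
```

```text
expect dab [251.11540177 224.73397543] W2 cork [254.64384163 242.95178416]
```

View pics/s3.png

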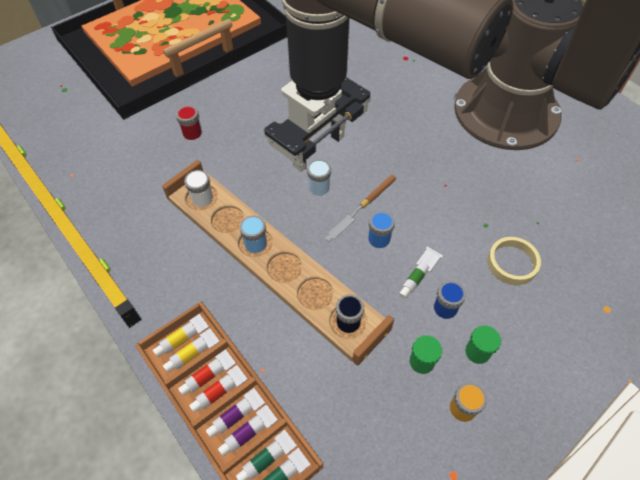

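Sky jar stands upright in its well at (253,228), second from the white. Next is tint_1: descend and grip.

Request:
move_arm([
  [1,0,0,-0.03,0,0,0],
  [1,0,0,-0.03,0,0,0],
  [1,0,0,-0.033,0,0,0],
  [1,0,0,0,0,0,0],
  [-1,0,0,0,0,0,0],
  [-1,0,0,0,0,0,0],
  [-1,0,0,0,0,0,0],
  [-1,0,0,0,0,0,0],
  [-1,0,0,0,0,0,0],
  [-1,0,0,0,0,0,0],
])

```text
time_s: 9.0
tcp_pos: [0.4649, -0.0958, 0.0143]
eef_rot: [-180.0, -0.0, -81.6]
contact_force: [-0.9, -0.6, 3.4]
gripper_width: 0.0456
gripper_force: 15.0
```

Request:
move_arm([
  [-1,0,0,0.015,0,0,0],
  [-1,0,0,0.03,0,0,0],
  [-1,0,0,0.03,0,0,0],
  [-1,0,0,0.02,0,0,0],
  [-1,0.028,-0.0057,0,0,0,0],
  [-1,0.028,-0.0057,0,0,0,0],
  [-1,0.028,-0.0057,0,0,0,0],
  [-1,0.028,-0.0057,0,0,0,0],
  [-1,0.028,-0.0057,0,0,0,0],
  [-1,0.028,-0.0057,0,0,0,0],
  [-1,0.0275,-0.0058,0,0,0,0],
  [-1,0,0,0,0,0,0],
  [-1,0,0,0,0,0,0],
  [-1,0,0,0,0,0,0],
])

```text
time_s: 10.75
tcp_pos: [0.6592, -0.1357, 0.109]
eef_rot: [180.0, 0.0, -81.7]
contact_force: [0.3, -0.6, -0.5]
gripper_width: 0.0454
gripper_force: 15.0
```

Request:
move_arm([
  [-1,0.001,0,-0.03,0,0,0],
  [-1,0,0,-0.03,0,0,0],
  [-1,0,0,-0.013,0,0,0],
  [-1,0,0,-0.005,0,0,0],
  [-1,0,0,-0.0035,0,0,0],
  [-1,0,0,0,0,0,0],
  [-1,0,0,0,0,0,0],
  [0.2,0,0,0,0,0,0],
  [0.6,0,0,0,0,0,0],
  [0.6,0,0,0,0,0,0],
  [0.6,0,0,0,0,0,0],
  [0.6,0,0,0,0,0,0],
  [0.6,0,0,0.02,0,0,0],
  [0.6,0,0,0.03,0,0,0],
  [0.6,0,0,0.03,0,0,0],
  [0.6,0,0,0,0,0,0],
  [0.6,0,0,0,0,0,0],
])

```text
time_s: 12.88
tcp_pos: [0.6606, -0.1358, 0.1071]
eef_rot: [180.0, 0.0, -81.7]
contact_force: [-0.2, -1.6, -0.7]
gripper_width: 0.0701
gripper_force: 0.0
```

Request:
move_arm([
  [1,-0.026,0.0264,0,0,0,0],
  [1,-0.026,0.0264,0,0,0,0],
  [1,-0.026,0.0264,0,0,0,0],
  [1,-0.026,0.0264,0,0,0,0],
  [1,-0.026,0.0264,0,0,0,0],
  [1,-0.026,0.0264,0,0,0,0],
  [1,-0.026,0.0264,0,0,0,0],
  [1,-0.026,0.0264,0,0,0,0],
  [1,0,0,0,0,0,0],
  [1,0,0,0,0,0,0],
])

```text
time_s: 14.12
tcp_pos: [0.4529, 0.0753, 0.1071]
eef_rot: [180.0, -0.0, -81.6]
contact_force: [0.1, 0.1, -0.1]
gripper_width: 0.0877
gripper_force: 0.0
```

Request:
move_arm([
  [1,0,0,-0.03,0,0,0],
  [1,0,0,-0.03,0,0,0],
  [1,0,0,-0.033,0,0,0],
  [1,0,0,0,0,0,0],
  [-1,0,0,0,0,0,0],
  [-1,0,0,0,0,0,0],
  [-1,0,0,0,0,0,0],
  [-1,0,0,0,0,0,0],
  [-1,0,0,0,0,0,0],
  [-1,0,0,0,0,0,0],
])

```text
time_s: 15.38
tcp_pos: [0.4532, 0.0755, 0.0148]
eef_rot: [-180.0, 0.0, -81.6]
contact_force: [-0.0, -0.0, 3.8]
gripper_width: 0.0452
gripper_force: 15.0
```

Request:
move_arm([
  [-1,0,0,0.015,0,0,0],
  [-1,0,0,0.03,0,0,0],
  [-1,0,0,0.03,0,0,0],
  [-1,0,0,0.02,0,0,0],
  [-1,0.0265,-0.0081,0,0,0,0],
  [-1,0.0265,-0.0081,0,0,0,0],
  [-1,0.0265,-0.0081,0,0,0,0],
  [-1,0.0265,-0.0081,0,0,0,0],
  [-1,0.0265,-0.0081,0,0,0,0],
  [-1,0.0265,-0.0081,0,0,0,0],
  [-1,0.0265,-0.0081,0,0,0,0],
  [-1,0,0,0,0,0,0],
  [-1,0,0,0,0,0,0],
  [-1,0,0,0,0,0,0],
])

```text
time_s: 17.12
tcp_pos: [0.6377, 0.0188, 0.1094]
eef_rot: [180.0, 0.0, -81.6]
contact_force: [-0.4, 0.1, -1.6]
gripper_width: 0.0453
gripper_force: 15.0
```

Request:
move_arm([
  [-1,0,0,-0.03,0,0,0],
  [-1,0,0,-0.03,0,0,0],
  [-1,0,0,-0.013,0,0,0],
  [-1,0,0,-0.005,0,0,0],
  [-1,0,0,-0.0035,0,0,0],
  [-1,0,0,0,0,0,0],
  [-1,0,0,0,0,0,0],
  [0.2,0,0,0,0,0,0],
  [0.6,0,0,0,0,0,0],
  [0.6,0,0,0,0,0,0],
  [0.6,0,0,0,0,0,0],
  [0.6,0,0,0,0,0,0],
  [0.6,0,0,0.02,0,0,0],
  [0.6,0,0,0.03,0,0,0],
  [0.6,0,0,0.03,0,0,0],
  [0.6,0,0,0,0,0,0],
  [0.6,0,0,0,0,0,0],
])

```text
time_s: 19.25
tcp_pos: [0.6381, 0.0186, 0.1076]
eef_rot: [180.0, 0.0, -81.7]
contact_force: [0.0, 0.2, -1.6]
gripper_width: 0.0699
gripper_force: 0.0
```

Request:
move_arm([
  [1,-0.0225,0.0298,0,0,0,0],
  [1,-0.0225,0.0298,0,0,0,0],
  [1,-0.0225,0.0298,0,0,0,0],
  [1,-0.0225,0.0298,0,0,0,0],
  [1,-0.0225,0.0298,0,0,0,0],
  [1,-0.0225,0.0298,0,0,0,0],
  [1,-0.0225,0.0298,0,0,0,0],
  [1,-0.0225,0.0298,0,0,0,0],
  [1,0,0,0,0,0,0],
  [1,0,0,0,0,0,0],
])

```text
time_s: 20.5
tcp_pos: [0.4581, 0.2567, 0.1072]
eef_rot: [179.9, -0.1, -81.6]
contact_force: [0.3, -0.1, 0.5]
gripper_width: 0.0877
gripper_force: 0.0
```

Request:
move_arm([
  [1,0,0,-0.03,0,0,0],
  [1,0,0,-0.03,0,0,0],
  [1,0,0,-0.033,0,0,0],
  [1,0,0,0,0,0,0],
  [-1,0,0,0,0,0,0],
  [-1,0,0,0,0,0,0],
  [-1,0,0,0,0,0,0],
  [-1,0,0,0,0,0,0],
  [-1,0,0,0,0,0,0],
  [-1,0,0,0,0,0,0],
])

```text
time_s: 21.75
tcp_pos: [0.4587, 0.2573, 0.0153]
eef_rot: [-180.0, 0.0, -81.7]
contact_force: [-1.1, -0.3, 3.9]
gripper_width: 0.0454
gripper_force: 15.0
```

Request:
move_arm([
  [-1,0,0,0.015,0,0,0],
  [-1,0,0,0.03,0,0,0],
  [-1,0,0,0.03,0,0,0],
  [-1,0,0,0.02,0,0,0],
  [-1,0.0241,-0.023,0,0,0,0],
  [-1,0.0241,-0.023,0,0,0,0],
  [-1,0.0241,-0.023,0,0,0,0],
  [-1,0.0241,-0.023,0,0,0,0],
  [-1,0.0241,-0.023,0,0,0,0],
  [-1,0.0241,-0.023,0,0,0,0],
  [-1,0.0241,-0.023,0,0,0,0],
  [-1,0,0,0,0,0,0],
  [-1,0,0,0,0,0,0],
  [-1,0,0,0,0,0,0],
])

```text
time_s: 23.5
tcp_pos: [0.6266, 0.0966, 0.1103]
eef_rot: [-180.0, 0.0, -81.6]
contact_force: [0.6, -0.0, -1.0]
gripper_width: 0.0459
gripper_force: 15.0
```

Place it, rise, and retreat toward the robot to clear the view.

Request:
move_arm([
  [-1,0,0,-0.03,0,0,0],
  [-1,0,0,-0.03,0,0,0],
  [-1,0,0,-0.013,0,0,0],
  [-1,0,0,-0.005,0,0,0],
  [-1,0,0,-0.004,0,0,0],
  [-1,0,0,0,0,0,0],
  [-1,0,0,0,0,0,0],
  [0.2,0,0,0,0,0,0],
  [0.6,0,0,0,0,0,0],
  [0.6,0,0,0,0,0,0],
  [0.6,0,0,0,0,0,0],
  [0.6,0,0,0,0,0,0],
  [0.6,0,0,0.02,0,0,0],
  [0.6,0,0,0.03,0,0,0],
  [0.6,0,0,0.03,0,0,0],
  [0.6,0,0,0.04,0,0,0],
  [0.6,-0.05,0,0.02,0,0,0],
  [0.6,-0.05,0,0,0,0,0],
  [0.6,-0.05,0,0,0,0,0],
  [0.6,0,0,0,0,0,0],
])

```text
time_s: 26.0
tcp_pos: [0.4743, 0.0955, 0.1685]
eef_rot: [-180.0, 0.0, -81.6]
contact_force: [1.6, 0.5, 1.2]
gripper_width: 0.0699
gripper_force: 0.0
```

```bash
python3 - <<'E'
from plant import vision
from h import *
c=vision.capture("scene"); cv2.imwrite("pics/s4.png",c["img"][:,:,::-1])
for k,w in zip(("t1","t2","t3","t4"),((.6605,-.136),(.649,-.059),(.638,.0185),(.627,.096))):
    u=proj(c,[*w,.075]); A=dab(c,*u.round(),.075,35); print(k,A[1],A[2],(A[3][:2]-w).round(4))
E
```

```text
t1 261 [220. 237. 243.] [0.0012 0.001 ]
t2 286 [150. 214. 241.] [-0.0005  0.0022]
t3 286 [ 76. 146. 227.] [0.0007 0.0004]
t4 292 [ 41.  86. 180.] [0.0006 0.0008]
```

View pics/s4.png

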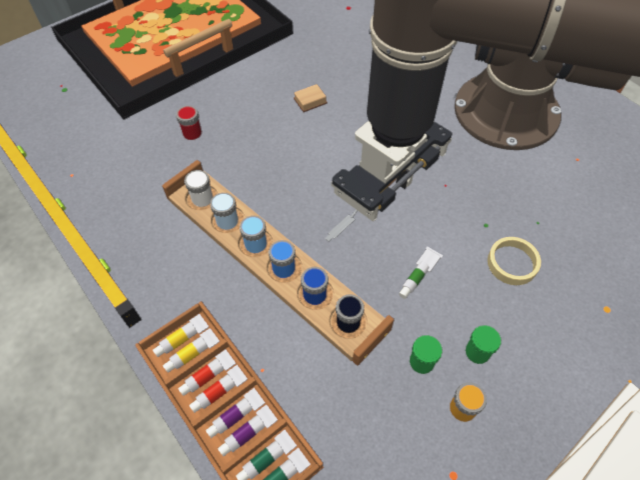

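All six jars stand upright in order, from white at (197,182) to navy at (349,307). The gripper is clear of everything.

```bash
python3 -c "
from plant import workorder; print(workorder.close_job())"
```

```text
the job is handed in; nothing more can be done
None
```

The four blue jars stand upright in the middle wells, lightest next to the white and darkest next to the navy. Their dabs measured within about 2 mm of the well centres, and the job was handed in at about 26 s.

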